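# Shut the dish clamp and lock it with its R-clip

### The job

The covered glass dish has to be clamped in its shaker block before the run. Swing the clamp lever with the red tab all the way down over the dish, then push the brass R-clip along its ledge so that its straight leg goes right through the cross-hole of the steel stud and its bent leg rides over the stud and snaps home behind it. Leave the dish in its socket and do not disturb the things standing around.

Things in the scene. Friction and masses are not known exactly. Their poses are not given: they have to be found in the camera images.
- clamp_block: Fixed aluminium base plate 90 (x) x 220 (y) x 14 mm, y from -118 to +102 mm. Origin on the work surface, under the axis of its steel stud. At y = -50 mm a black ring socket (outside radius 40 mm, top at 22 mm) holds the dish. At y = -100 mm the lever is hinged between two lugs 44 mm high. The clip ledge is at the +y end.
- hole (a point): Middle of the cross-hole in the upright steel stud (diameter 18 mm, rounded top 60.5 mm above the surface). 43.5 mm above the block's origin; axes as the block's. The hole runs along the block's y and is 7.4 mm wide and 8.5 mm high.
- lever_hinge (a point): Middle of the lever's hinge, 36 mm above the surface, on the block at y = -100 mm; the hinge axis is the block's x.
- lever (a joint): Angle of the steel clamp lever, rad: 0 shut (level, its fork round the stud), growing as it is lifted, up to 1.35. It stays where left; about 2 N at the tab moves it. Bar 30 mm wide, 8 mm thick; shut, its top is 40 mm above the surface. It can shut only while the clip's leg does not pass beyond the stud; a clip pushed home lies over it and locks it.
- lever_tab (a point): Centre of the upper face of the lever's red tab (38 mm along the block's x, 24 mm along the lever, 8 mm thick). It moves with the lever: 76 mm from the hinge along the lever, 35 mm to the block's -x, 4 mm above the lever's mid-plane, which holds the hinge axis. Axes: y along the lever away from the hinge, z out of the upper face. Press it down along its arc.
- clip: Loose brass R-clip of 5 mm wire lying flat on the ledge, 79 mm long, about 60 g. Origin on its underside, below the straight leg's axis, at the coil. x along the straight leg to its tip (66 mm off), y towards the bent spring leg, z up. At the start the leg points along the block's -y, its tip 1 to 6 mm inside the stud's hole; pushed about 45 mm that way (about 5 N) it snaps home.
- clip_coil (a point): Middle of the clip's two-turn coil, the end to push: outside diameter 26 mm, 11 mm high (treat as solid), 10.5 mm to the clip's +y of its origin and 5.5 mm above its underside. It stands on the ledge; the part more than 3 mm above the ledge, clear of the rails, can be pushed by shut fingertips.
- clip_seat (a point): Point on the straight leg's axis, 26 mm from the origin towards the tip, that lies at hole when the clip is home. Axes as the clip's. The coil meets the stud as a stop about 7 mm farther on.
- clip_spring (a joint): Bent leg of the clip, rad: 0 relaxed; it grows to about 0.08 as the leg is forced outward while riding over the stud and returns near 0 when snapped home. Spring 3.5 N m per rad, with a little preload.
- dish: Covered glass dish, diameter 68 mm, 14 mm high, standing loose in the socket ring; origin at the centre of its underside, 14 mm above the surface.
- beaker: Bystander: small glass beaker, diameter 59 mm, 70 mm high; origin under its centre.
- tape: Bystander: roll of tape, diameter 63 mm, 18 mm high; origin under its centre.
- forceps: Bystander: steel forceps lying flat, 126 x 17 x 8 mm; origin under the middle.
- jar: Bystander: white square plastic bottle 60 x 61 x 120 mm; origin under its centre.
- ledge (a point): Centre of the top face of the clip ledge, 41 mm above the work surface, axes as the block's. The ledge covers x -14.5 to +35.5 mm and y +14 to +100 mm of the block's frame (this point: x +10.5, y +57). Two guide rails 3 mm high run along y on it, inner faces at x = -4.8 and +25.8 mm of the block's frame; the clip lies between them.
Mind the look-alikes: they are no part of the job. What is shaped like the dish but turquoise is not meant.

How it is judged:
On the way, in this order (a step that is already met when the one before it is completed fails the run):
1. the lever is swung shut while the clip is still only started in the hole (value of joint lever below 0.05 rad and y of clip_seat in the frame of hole above 0.025 m), for 0.2 s.
2. the clip is pushed through the stud and its bent leg has snapped over it (y of clip_seat in the frame of hole below 0.006 m and value of joint clip_spring below 0.05 rad), for 0.2 s.
At the end, for the whole second after the job is handed in: Lever shut within 0.06 rad, dish flat in its socket; the clip's leg is through the hole within 0.2 rad, its seat point at most 6 mm short of or 9 mm past the middle of the hole, 4 mm off sideways, 5 mm in height; the bent leg has snapped back (under 0.05 rad); clip at rest (all of step 2 and value of joint lever below 0.06 rad and y of clip_seat in the frame of hole above -0.009 m and x of clip_seat in the frame of hole between -0.004 and 0.004 m and z of clip_seat in the frame of hole between -0.005 and 0.005 m and angle between the x axis of clip and the y axis of clamp_block, either way round below 0.2 rad and z of dish in the frame of clamp_block below 0.018 m and linear speed of clip below 0.02 m/s); the robot touches nothing.
It fails at once if the dish is shifted or lifted out of its socket (more than 10 mm) (distance of dish from where it was at the start of the episode above 0.01 m).
It fails at once if a bystander is moved more than 40 mm (distance of any of beaker, tape, forceps, jar from where it was at the start of the episode above 0.04 m).
It also fails if it takes over 45 s, if anything falls off the work surface, if the arm or the gripper's body presses on something with over 40 N, if the wrist force passes 120 N, or if a joint passes its speed limit or range.

### The arm

A 6-joint arm with a two-finger parallel gripper is mounted at the origin on a cart in front of the work surface, level with it; the furniture and walls round the work are solid. World frame = base frame: x ahead of the robot, y to its left, z up, the work surface at z = 0. Lengths are in m, angles in rad, forces in N, time in s.
With the tool pointing down it reaches from about 0.325 to 0.775 m from the base axis. Payload 5.5 kg.
Tool frame: the origin (TCP) lies between the finger pads; the fingertips stand 8 mm ahead of it and the grasp point (between the pads) lies 11 mm behind it (tcp_to_tips is the distance from the TCP to the fingertips, in m); z points along the fingers, y is the line along which they close (so a half turn about z gives the same grasp; the last joint's range is limited). The gripper opens to 88 mm and grips with 3 to 60 N. Pads are 20 mm wide; open, the fingers measure 115 mm over their backs; the gripper's body (75 mm by 178 mm) begins 61 mm behind the grasp point.
Start: joints at [1.146, 0.091, 1.231, -0, 1.82, -0.057], TCP at [0.216, 0.56, 0.231] pointing down, gripper open.
Joint ranges: [-2.87, 2.87], [-0.86, 2.18], [0.17, 2.46], [-1.51, 4.65], [0.06, 2.69], [-2.65, 2.65]. Speed limits (rad/s): [2.57, 2.57, 3.01, 3.14, 3.14, 3.14].

### API

Orientations are given as a unit quaternion [w, x, y, z].
In Python, from bench import * gives the robot as it stands. Calls block until the motion is done:
- move_to(position, orientation): joint-space move of the TCP to a pose.
- move_l(position, speed=0.15, orientation=None): straight line of the TCP; orientation=None keeps the orientation; speed is the mean speed in m/s.
- movej(angles): joint-space move.
- gripper_open() and close(): open the fingers fully, or close them until they stop; the grip force is fixed at half the most.
- hold(seconds).
- inverse_kinematics(position, orientation): joint angles nearest the present ones, or None.
- state(): the state.
- get_image(name): name is "scene" or "top" or "wrist"; returns a dict with "frame" (480x640x3 uint8, blue, green, red), "depth" (480x640 float32, m along the optical axis (not along the pixel's ray), 0 where there is no reading), "camera_matrix" (3x3 intrinsics, pixels), "view" (4x4, takes a point from world to camera coordinates). Camera axes: x right, y up, looking along -z (the intrinsics and any distortion apply to the point x, -y, -z); pixel columns grow to the right and rows downward; lengths in m; the calibration is good to about 2 mm. A picture is of the moment at which its call begins.
A pose or a line that the arm cannot do raises IKError and nothing moves.
- job_done(): hands the job in; it is judged then, once.
The state is a dict: "time": time; "joint_pos": joint angles; "dq": joint speeds; "joint_torque": joint torques, N m; "ee_pos": TCP position; "ee_rot": TCP orientation; "ft_force": force on the tool from outside, world axes, zero at the start; "moment": the same for the moment, N m; "finger_gap": finger opening in m; "finger_force": force on a finger pad.
Only numpy, scipy, OpenCV 4.12 (cv2) and the standard library are available. Lean on these libraries where they do the work, as an engineer would, in place of code of your own. Each camera call takes 0.05 s, during which the arm holds its last target. There are 200 camera calls.

## Working session

There is one attempt and no reset: what is moved stays moved. The work goes in short steps, each a Python script; the robot and the scene stay as the last script left them, time stands still between calls to the robot, and variables do not carry over. Pictures are saved under pics/ and viewed, at most 10 in all, crops included, and the job is handed in when it is done.

```bash
mkdir -p pics; ls
cat > h.py <<'E'
import numpy as np, cv2
from bench import *
def cloud(im):
    K=im["camera_matrix"];d=im["depth"];v,u=np.mgrid[:480,:640]
    x=(u-K[0,2])/K[0,0]*d;y=(v-K[1,2])/K[1,1]*d
    P=np.stack([x,-y,-d,np.ones_like(d)],-1)
    return (P@np.linalg.inv(im["view"]).T)[...,:3]
def ray(im,u,v,z):
    K=im["camera_matrix"];V=np.linalg.inv(im["view"])
    d=V[:3,:3]@np.array([(u-K[0,2])/K[0,0],-(v-K[1,2])/K[1,1],-1]);o=V[:3,3]
    return o+d*(z-o[2])/d[2]
E
python3 - <<'E'
from h import *
for n in("scene","top"):
    im=get_image(n);cv2.imwrite(f"pics/{n}0.png",im["frame"]);np.savez(f"{n}0.npz",**im)
    print(n,im["camera_matrix"].tolist(),np.linalg.inv(im["view"])[:3].round(3).tolist(),[k for k in im])
print(state())
E
```

```text
pics
scene [[488.5311156679498, 0.0, 316.92862251816825], [0.0, 488.5311156679498, 238.11110532188445], [0.0, 0.0, 1.0]] [[0.902, 0.285, -0.323, 0.214], [-0.431, 0.629, -0.647, -0.588], [0.019, 0.723, 0.69, 0.815]] ['frame', 'depth', 'camera_matrix', 'view']
top [[495.095014192906, 0.0, 325.4297549481965], [0.0, 495.095014192906, 239.75931786913733], [0.0, 0.0, 1.0]] [[-0.025, 0.994, -0.102, 0.448], [-1.0, -0.026, -0.007, 0.138], [-0.01, 0.102, 0.995, 1.182]] ['frame', 'depth', 'camera_matrix', 'view']
{'time': 0.1, 'joint_pos': array([ 1.14630779e+00,  9.17861462e-02,  1.23175033e+00,  3.25718170e-06,
        1.81976286e+00, -5.66953005e-02]), 'dq': array([-9.09595705e-04, -1.43234191e-03, -1.41884729e-03,  9.19311795e-05,
       -6.90882788e-04,  1.40544827e-03]), 'joint_torque': array([ 2.17586785e-03, -4.47857416e+01, -4.07569814e+01,  6.99772406e-02,
        2.84135429e-02, -1.08274571e-04]), 'ee_pos': array([0.21563485, 0.55965899, 0.22962692]), 'ee_rot': array([-2.04864566e-04,  1.82861410e-01,  9.83138330e-01, -8.28383379e-04]), 'ft_force': array([-0.12175022,  0.679825  ,  0.26731722]), 'moment': array([0.02272542, 0.01190763, 0.00527575]), 'finger_force': 0.0, 'finger_gap': 0.088037572607455}
```

View pics/scene0.png

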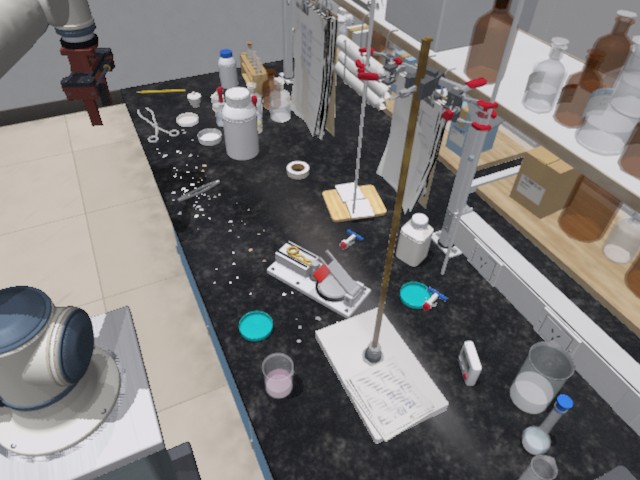

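View pics/top0.png

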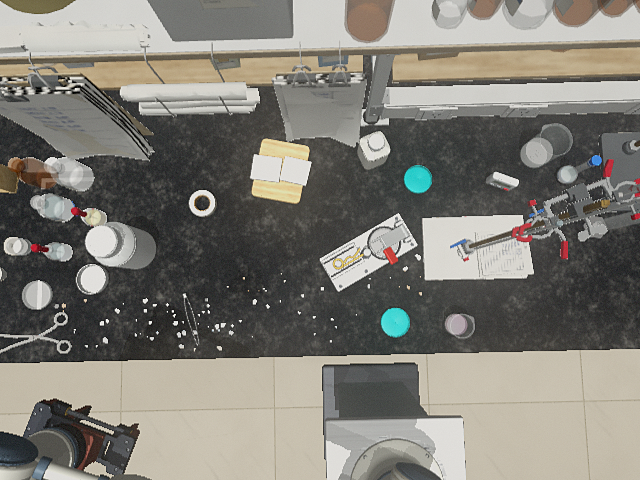

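The scene image shows the block at about (318,278), with the red tab at (321,271), the clip at (297,255) and the lever raised at (345,275). In the top image the block is at (367,252), the clip at (347,261) and the tab at (390,256). The possible mix-ups are turquoise dishes at top (418,179) and (395,322), and small red/blue clamps at scene (350,240) and (433,298). The block with the brass clip and the grey lever is the one wanted. I'll check it in a close crop.

Run:
```python
from h import *
t=dict(np.load("top0.npz"));s=dict(np.load("scene0.npz"))
a=cv2.resize(t["frame"][205:300,310:430],(800,633),interpolation=2)[:,:]
b=cv2.resize(s["frame"][235:320,260:380],(800,567),interpolation=2)
cv2.imwrite("pics/c.png",np.hstack([cv2.resize(a,(400,317)),cv2.resize(b,(400,317))]))
Pt=cloud(t);Ps=cloud(s)
for n,P,(r0,r1,c0,c1) in(("top",Pt,(205,300,310,430)),("scene",Ps,(235,320,260,380))):
    Q=P[r0:r1,c0:c1].reshape(-1,3)
    print(n,np.percentile(Q[:,2],[1,10,50,90,99]).round(4))
    for lo,hi in((.009,.019),(.036,.046)):
        m=Q[(Q[:,2]>lo)&(Q[:,2]<hi)];print(lo,len(m),cv2.minAreaRect(m[:,:2].astype(np.float32)*1000))
    m=Q[Q[:,2]>.008];print("all",cv2.minAreaRect(m[:,:2].astype(np.float32)*1000))
    F=(t if n=="top" else s)["frame"][r0:r1,c0:c1]
    h=cv2.cvtColor(F,cv2.COLOR_BGR2HSV)
    red=((h[...,0]<8)|(h[...,0]>172))&(h[...,1]>150)&(h[...,2]>90)
    R=P[r0:r1,c0:c1][red];print("red",len(R),np.median(R,0),R.min(0),R.max(0))
    br=(h[...,0]>12)&(h[...,0]<30)&(h[...,1]>110)
    B=P[r0:r1,c0:c1][br];print("brass",len(B),np.median(B,0),cv2.minAreaRect(B[:,:2].astype(np.float32)*1000))
    bl=Q[Q[:,2]>.052]; print("high",len(bl),np.median(bl,0),bl.max(0))
```

```text
top [-0.0046 -0.002   0.0019  0.0419  0.0892]
0.009 1521 ((539.0070190429688, 37.053184509277344), (161.60047912597656, 250.3623504638672), 6.668821811676025)
0.036 815 ((541.28466796875, 51.98711395263672), (54.97492218017578, 211.58978271484375), 25.21387481689453)
all ((538.46728515625, 32.46556091308594), (174.51495361328125, 266.04058837890625), 1.8544795513153076)
red 127 [0.52272391 0.00321693 0.08654934] [ 5.04795866e-01 -1.17215060e-02 -4.76400506e-04] [0.54101644 0.0198942  0.09442323]
brass 108 [0.51676235 0.09955665 0.04848702] ((520.85595703125, 97.88945007324219), (23.272918701171875, 73.08395385742188), 28.42647933959961)
high 562 [0.54343121 0.00730692 0.08037261] [0.58669557 0.13817008 1.18192314]
scene [-4.900e-03 -3.100e-03  1.000e-04  4.630e-02  2.733e-01]
0.009 1358 ((519.1570434570312, 17.731163024902344), (164.3070068359375, 228.14425659179688), 62.27866744995117)
0.036 794 ((537.7122802734375, 52.717071533203125), (56.8456916809082, 215.53384399414062), 25.007259368896484)
all ((434.4949035644531, -235.6876220703125), (803.51025390625, 238.32672119140625), 72.68902587890625)
red 113 [ 0.51237047 -0.00157322  0.08529533] [ 0.49515723 -0.11530111  0.0761191 ] [0.52470265 0.01219745 0.27795503]
brass 106 [0.51120049 0.10806779 0.04556507] ((381.434326171875, -231.76345825195312), (785.529052734375, 47.2210693359375), 68.20138549804688)
high 897 [ 0.53410546 -0.00225608  0.08289398] [0.58064054 0.12556383 0.81468409]
```

View pics/c.png

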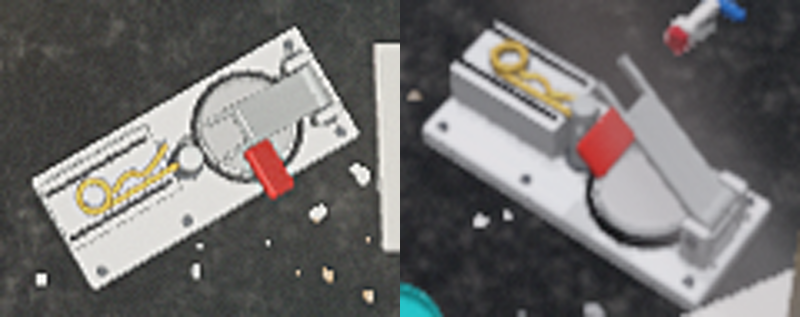

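The crop confirms it: aluminium plate, clear dish in the black ring, brass clip on the ledge with its tip at the stud (top ≈(367,252)), and the raised lever with its red tab. Next I'll shut the fingers and move above it for a wrist view.

```bash
cat >> h.py <<'E'
def qd(phi):
    a=(phi+np.pi/2)/2;return [0,np.cos(a),np.sin(a),0]
E
python3 - <<'E'
from h import *
t=dict(np.load("top0.npz"))
px=lambda u,v,z:ray(t,u/3.3333+310,v/3.3333+205,z)[:2]
c=[px(*p,.014) for p in((297,27),(358,133),(98,290),(34,180))]
yv=(c[3]-c[0]+c[2]-c[1])/2;psi=np.arctan2(-yv[0],yv[1]);Y=yv/np.linalg.norm(yv)
cen=np.mean(c,0);o=cen+Y*.008
print(np.array(c).round(4).tolist(),psi,np.linalg.norm(yv),"origin",o,"stud",px(190,158,.06))
close()
p=[*(o-.0*Y),.33]
move_to([.45,.25,.33],qd(psi)) 
move_to(p,qd(psi))
print(state()["time"],state()["ee_pos"],state()["joint_pos"])
im=get_image("wrist");np.savez("w1.npz",**im);cv2.imwrite("pics/w1.png",im["frame"])
print(np.linalg.inv(im["view"])[:3].round(3).tolist(),im["camera_matrix"][0])
E
```

```text
[[0.6271, -0.03], [0.55, -0.0702], [0.4438, 0.1172], [0.5225, 0.1604]] 0.5088365685453583 0.21631400208878693 origin [0.5319411  0.05133976] stud [0.53182487 0.05294314]
3.7917 [0.53175729 0.05253459 0.32995091] [ 3.43452988e-02 -4.15476887e-02  1.18768138e+00  7.84084692e-04
  1.99573136e+00 -4.75391307e-01]
[[0.872, -0.469, -0.141, 0.492], [0.489, 0.834, 0.254, 0.122], [-0.002, -0.291, 0.957, 0.484]] [407.82342592   0.         321.55917084]
```

View pics/w1.png

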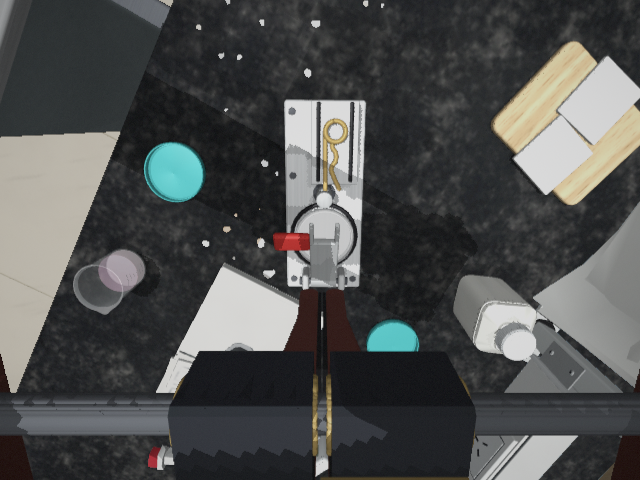

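The wrist view shows the block upright: stud (324,199), coil (336,131), red tab (291,241), and plate corners (285,100), (366,100), (360,287) and (288,287).

Run:
```python
from h import *
w=dict(np.load("w1.npz"));P=cloud(w);F=w["frame"];h=cv2.cvtColor(F,cv2.COLOR_BGR2HSV)
c=[ray(w,*p,.014)[:2] for p in((366,100),(285,100),(288,287),(360,287))]
yv=(c[0]+c[1]-c[2]-c[3])/2;psi=np.arctan2(-yv[0],yv[1]);Y=yv/np.linalg.norm(yv);o=np.mean(c,0)+Y*.008
print("psi",psi,np.linalg.norm(yv),o)
# long edges of plate: left edge by threshold per row, at z=.014
for side in(0,1):
    pts=[]
    for r in range(105,280,3):
        row=h[r,270:380]; g=np.where((row[:,2]>110)&(row[:,1]<60))[0]+270
        if len(g): pts.append(ray(w,g[0] if side==0 else g[-1]+1,r,.014)[:2])
    l=cv2.fitLine(np.float32(pts),cv2.DIST_HUBER,0,1e-4,1e-4).ravel();print("edge",np.arctan2(-l[0],l[1]),l[2:])
st=[ray(w,324,199,.059)[:2]];print("stud",st,"P",P[199,324])
R=np.array([[np.cos(psi),np.sin(psi)],[-np.sin(psi),np.cos(psi)]])
o2=st[0]
L=lambda q:np.c_[(q[:,:2]-o2)@R.T,q[:,2]].round(4)
roi=np.zeros(F.shape[:2],bool);roi[95:300,270:380]=1
red=roi&((h[...,0]<8)|(h[...,0]>172))&(h[...,1]>150)&(h[...,2]>60)
q=L(P[red]);print("red",len(q),np.percentile(q,[2,50,98],0).tolist())
A=np.c_[q[:,1],np.ones(len(q))];print("slope",np.linalg.lstsq(A,q[:,2],rcond=None)[0])
br=roi&(h[...,0]>12)&(h[...,0]<32)&(h[...,1]>100)
v,u=np.where(br);q=L(np.array([ray(w,a,b,.049) for a,b in zip(u,v)]))
k=q[q[:,1]>.045];print("brass",len(q),np.percentile(q,[0,1,50,99,100],0).tolist());print("coilrect",cv2.minAreaRect(np.float32(k[:,:2])),np.percentile(k[k[:,1]>.05],[0,100],0).tolist())
print("depth brass",np.percentile(P[br][:,2],[10,50,90]))
```

```text
psi 0.5055996462877002 0.21910744753835032 [0.53381318 0.0545708 ]
edge -2.6384282 [0.4985236 0.0253446]
edge -2.638626 [0.5724802  0.07502975]
stud [array([0.53231996, 0.05507912])] P [0.53229738 0.0551172  0.05924074]
red 598 [[-0.050612, -0.049311999999999995, 0.078988], [-0.0332, -0.03795, 0.0871], [-0.015994000000000005, -0.029794000000000005, 0.091206]]
slope [2.39289088 0.17920499]
brass 637 [[-0.0015, 0.0079, 0.049], [-0.0014, 0.009035999999999999, 0.049], [0.0069, 0.0507, 0.049], [0.022164, 0.080176, 0.049], [0.0232, 0.0805, 0.049]]
coilrect ((0.010849999263882637, 0.06305000185966492), (0.024699999019503593, 0.0348999984562397), 0.0) [[-0.0015, 0.0507, 0.049], [0.0232, 0.0805, 0.049]]
depth brass [0.04450554 0.04632198 0.05089383]
```

```bash
cat >> h.py <<'E'
PSI=.503;O=np.array([.5325,.0550])
def B(x,y,z):
    c,s=np.cos(PSI),np.sin(PSI);return [O[0]+c*x-s*y,O[1]+s*x+c*y,z+.008]  # tip pose in block frame -> TCP
def loc(p):
    c,s=np.cos(PSI),np.sin(PSI);d=np.array(p[:2])-O;return [round(float(v),4) for v in(c*d[0]+s*d[1],-s*d[0]+c*d[1],p[2]-.008)]
E
python3 - <<'E'
from h import *
s=state();f0=s["ft_force"];print(f0)
move_to(B(-.035,-.05,.115),qd(PSI))
for th in(.62,.5,.4,.3,.2,.1,.03):
    y=-.1+.076*np.cos(th)-.004*np.sin(th)-.005*min(1,th/.4);z=.036+.076*np.sin(th)+.004*np.cos(th)
    move_l(B(-.035,y,z),.06);s=state();print(th,loc(s["ee_pos"]),(s["ft_force"]-f0).round(1),s["time"])
for z in(.0405,.0395,.0385,.0375,.0365):
    move_l(B(-.035,-.024,z),.03);hold(.1);s=state();f=s["ft_force"]-f0;print(loc(s["ee_pos"]),f.round(1),s["time"])
    if f[2]>10:break
hold(.3)
move_l(B(-.035,-.024,.1),.15)
move_to(B(0.005,.03,.24),qd(PSI))
im=get_image("wrist");np.savez("w2.npz",**im);cv2.imwrite("pics/w2.png",cv2.resize(im["frame"][0:330,160:500],None,fx=1.75,fy=1.75))
print(state()["time"])
E
```

```text
[0.2983429  0.74337892 0.94963073]
0.62 [-0.0351, -0.0454, 0.0833] [-0.8 -0.4 -0.2] 5.3917
0.5 [-0.0351, -0.0398, 0.0756] [-1.4 -0.4 -1.1] 5.6917
0.4 [-0.0352, -0.0362, 0.0687] [-1.1 -0.9 -1. ] 5.9667
0.3 [-0.0353, -0.0319, 0.0616] [-0.  -1.3 -2.2] 6.25
0.2 [-0.0353, -0.0284, 0.0544] [ 0.5  0.2 -0.8] 6.5333
0.1 [-0.0353, -0.0257, 0.0469] [-0.5 -0.6 -0.8] 6.8167
0.03 [-0.0353, -0.0243, 0.0418] [-0.2 -0.7 -1. ] 7.0667
[-0.0351, -0.0239, 0.0404] [-0.  -0.8 -1.4] 7.4167
[-0.0348, -0.0241, 0.0402] [-2.7 -0.1  5.1] 7.7667
[-0.0346, -0.0242, 0.0401] [-3.1 -0.5  9.4] 8.1167
[-0.0343, -0.0244, 0.04] [-4.6 -0.6 12.1] 8.4667
10.05
```

View pics/w2.png

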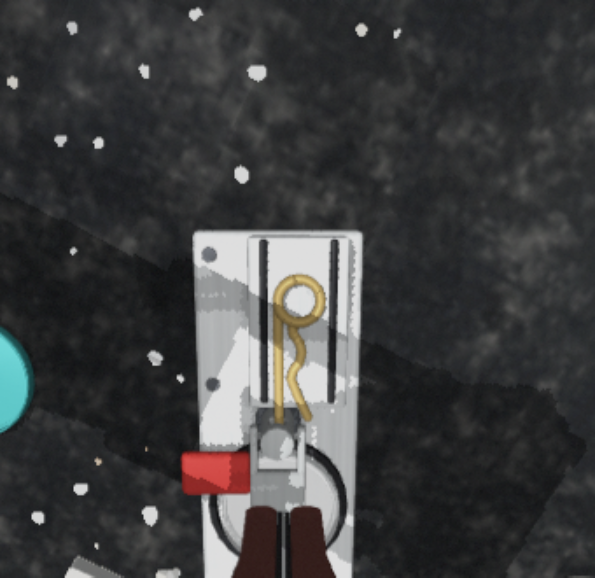

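The lever is shut: tab level at crop (216,473), fork around the stud (277,440). The clip is undisturbed, with its coil at crop (299,301). Now I'll push the clip.

Run:
```python
from h import *
w=dict(np.load("w2.npz"));h=cv2.cvtColor(w["frame"],cv2.COLOR_BGR2HSV)
br=(h[...,0]>12)&(h[...,0]<32)&(h[...,1]>100);br[:, :300]=0;br[:,360:]=0;br[:140]=0;br[250:]=0
v,u=np.where(br);q=np.array([loc(ray(w,a,b,.047)) for a,b in zip(u,v)])
back=np.sort(q[:,1])[-5];cx=np.ptp(q[q[:,1]>.055][:,0]);print("back",back,"x",q[q[:,1]>.055][:,0].min(),q[q[:,1]>.055][:,0].max())
st=loc(ray(w,160+277/1.75,440/1.75,.059));print("stud chk",st)
X=.0105
move_to(B(X,back+.022,.075),qd(PSI));move_l(B(X,back+.022,.0465),.08)
hold(.2);f0=state()["ft_force"]
c,s_=np.cos(PSI),np.sin(PSI)
y=back+.022
while y>.0478:
    y=max(y-.004,.0478);move_l(B(X,y,.0465),.03);s=state();f=s["ft_force"]-f0
    print(loc(s["ee_pos"]),round(-s_*f[0]+c*f[1],1),f[2].round(1),round(s["time"],2))
    if np.linalg.norm(f)>30:print("stop");break
hold(.2);s=state();f=s["ft_force"]-f0;print(loc(s["ee_pos"]),f.round(1))
im=get_image("scene");cv2.imwrite("pics/s3.png",cv2.resize(im["frame"][225:325,255:385],None,fx=5,fy=5,interpolation=2))
```

```text
back 0.0811 x -0.0016 0.0232
stud chk [0.0004, 0.001, 0.051]
[0.0106, 0.0989, 0.0467] -0.4 -0.5 11.79
[0.0105, 0.0949, 0.0465] 0.3 -0.6 12.07
[0.0105, 0.0909, 0.0465] 0.3 0.4 12.36
[0.0105, 0.0869, 0.0465] 0.5 -1.0 12.64
[0.0105, 0.0829, 0.0465] 0.0 1.0 12.93
[0.0105, 0.0789, 0.0465] 0.2 -0.6 13.21
[0.0105, 0.0749, 0.0465] -0.1 -0.5 13.49
[0.0105, 0.071, 0.0465] 1.3 -1.1 13.78
[0.0106, 0.067, 0.0465] 1.0 -0.8 14.06
[0.0103, 0.0624, 0.0465] -0.4 -0.4 14.34
[0.0104, 0.0587, 0.0465] -0.2 -0.4 14.62
[0.0105, 0.0549, 0.0465] -0.1 0.0 14.91
[0.0105, 0.0509, 0.0465] 0.4 -0.5 15.19
[0.0105, 0.0476, 0.0465] 0.0 0.1 15.45
[0.0105, 0.0478, 0.0465] [-0.4 -0.6 -0.4]
```

View pics/s3.png

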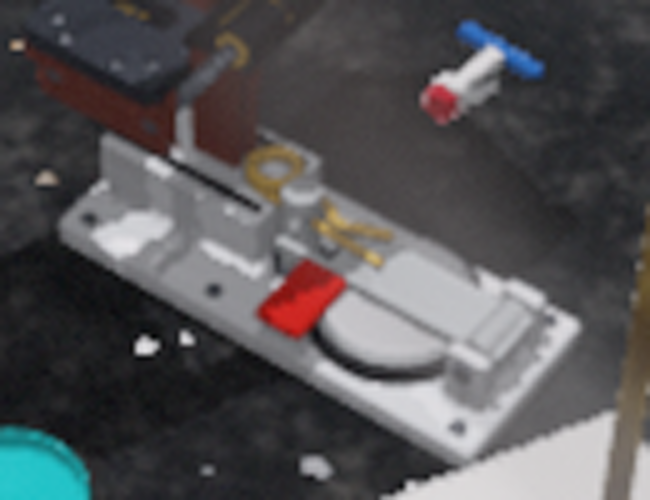

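The clip appears pushed through: its coil is beside the stud (crop 275,168) and its legs lie beyond it (375,255). I'll back off and check from above.

Run:
```python
from h import *
move_l(B(.0105,.07,.0465),.1);move_l(B(.0105,.07,.1),.15);move_to(B(0.005,.03,.24),qd(PSI))
w=get_image("wrist");np.savez("w4.npz",**w);cv2.imwrite("pics/w4.png",cv2.resize(w["frame"][130:310,250:430],(600,600),interpolation=2))
h=cv2.cvtColor(w["frame"],cv2.COLOR_BGR2HSV)
br=(h[...,0]>12)&(h[...,0]<32)&(h[...,1]>100);br[:, :290]=0;br[:,370:]=0;br[:140]=0;br[310:]=0
v,u=np.where(br);q=np.array([loc(ray(w,a,b,.047)) for a,b in zip(u,v)])
print("back",np.sort(q[:,1])[-5],"front",q[:,1].min(),"coil x",q[q[:,1]>.02][:,0].min(),q[q[:,1]>.02][:,0].max(),state()["time"])
```

```text
back 0.0354 front -0.0419 coil x 0.0005 0.0255 17.2667
```

View pics/w4.png

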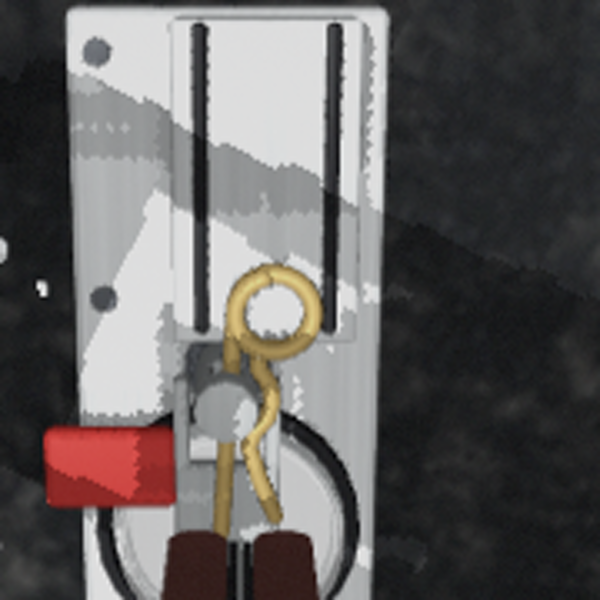

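In the wrist view the straight leg emerges past the stud at crop (222,500). The bent leg's waist (249,443) sits behind the stud (225,410), and the gap between the legs matches the relaxed clip. The seat point is about -1 to -4 mm from the hole, inside the limits, and the lever is shut, so I'm handing the job in.

Run:
```python
from h import *
hold(.3);print(job_done(),state()["time"])
```

```text
the job is handed in; nothing more can be done
the job is handed in; nothing more can be done
```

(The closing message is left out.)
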